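# Scan a labelled parts tin into the club's stock list

## Robot

A 6-joint arm with a two-finger parallel gripper is mounted at the origin on the work surface. World frame = base frame: x ahead of the robot, y to its left, z up, the work surface at z = 0. Lengths are in m, angles in rad, forces in N, time in s.
With the tool pointing down it reaches from about 0.275 to 0.85 m from the base axis. Payload 19 kg.
Tool frame: the origin (TCP) lies on the centre line of the jaws, within the pads' length; the fingertips stand 19 mm ahead of it and the grasp point (between the pads) is the TCP (r.finger_overhang is the distance from the TCP to the fingertips, in m); z points along the fingers, y is the line along which they close (so a half turn about z gives the same grasp; the last joint's range is limited). The gripper opens to 85 mm and grips with 20 to 120 N. Pads are 22 mm wide; open, the fingers measure 114 mm over their backs; the gripper's body (76 mm by 85 mm) begins 54 mm behind the grasp point. The pads swing forward as they close: fully open they stand 13 mm farther back than shut.
Start: joints at [-1.324, 0.15, 1.437, -0, 1.554, -0.134], TCP at [0.214, -0.534, 0.25] pointing down, gripper open.
Joint ranges: [-2.8, 2.8], [-0.68, 2.1], [0.12, 2.68], [-1.39, 4.53], [0.16, 2.79], [-2.81, 2.81]. Speed limits (rad/s): [1.89, 1.89, 2.22, 3.01, 3.01, 3.01].

## Interface

Orientations are given as a unit quaternion [x, y, z, w].
In Python, from bench import r, grab_frame, look_for, place_of gives the robot as it stands.
- The arm moves only by the tool arm_command, never from a script. Its argument "deltas" is one flat list of numbers, 4 for each row, row after row: the shift along the world's x, y, z in m, then the turn about the world's z in rad. In form: [tx, ty, tz, yaw, tx, ty, tz, yaw, ...]. A call has 1 to 5 rows; each row is the pose to reach, as a shift and turn from the pose commanded when the call began; what a row does not reach only later rows make up. A row lasts 1/8 s, in which the tool goes at most 62.5 mm and 10.7 degrees, less where a joint would pass 70% of its speed; a pose out of reach is approached as far as the arm can. A call with a gripper value outside its range is refused whole. "jaw" is the opening, from 0 (shut) to 1 (fully open), set as the call begins (left out, the last holds). The fingers move at their own pace and stop on an object; "newtons" is the grip in N (left out, the last holds). Time passes only in rows, so rows that repeat a pose let the fingers close. It gives the time, the measured TCP pose, the force, the opening and the grip force at its end, in the units of the state.
- r.sense(): the state, without advancing time (a new reading comes with each control period).
- grab_frame(name): name is "scene" or "top" or "wrist"; returns a dict with "image" (420x560x3 uint8, red, green, blue), "fx", "fy", "cx", "cy" (pixels), "R" (3x3) and "t" (3): a world point X has camera coordinates R X + t; the wrist camera has in their place "T_tool_cam" (4x4, takes a point from camera to tool coordinates, whose origin is the TCP and whose axes are the flange's). Camera axes: x right, y down, z forward; pixel columns grow to the right and rows downward; lengths in m; the calibration is good to about 2 mm. A picture is of the moment at which its call begins: read the wrist's pose just before it. There is no depth.
- r.finish_job(): hands the job in; it is judged then, once.
Trained networks look in a picture, given as the dict that the camera call returned (one of the last four; its "shot" number tells which), for a name from the list of things; names that differ only in an ending like _2 or _b are one class to them, and where a whole thing is asked for, a point or a joint stands for the part that bears it (a point fixed in the world has none). Each returns a list of dicts, best first, with "score" (0 to 1); they miss things now and then, are a little off and sometimes report something else, mostly with a low value. They report only what shows in the picture. A call takes as long as a camera call. They do not tell look-alikes from the thing itself.
- look_for(picture, query): "xyz" ([x, y, z] in m, in world coordinates, good to about 4 mm: the middle of the surface that is visible of it).
- place_of(picture, query): "xyz" ([x, y, z] in m, in world coordinates, good to about 4 mm: a listed point, or the origin of a listed thing).
The state is a dict: "t": time; "qpos": joint angles; "joint_velocities": joint speeds; "effort": joint torques, N m; "tool_pos": TCP position; "orientation": TCP orientation; "force": force on the tool from outside, world axes, zero at the start; "ft_torque": the same for the moment, N m; "finger_gap": opening from 0.0 (shut) to 1.0 (fully open); "grip_force": force on a finger pad.
Only numpy, scipy, OpenCV 4.12 (cv2) and the standard library are available. Lean on these libraries where they do the work, as an engineer would, in place of code of your own. Each camera call takes 0.05 s, during which the arm holds its last target. There are 200 camera calls.

## Task

Stand the tall labelled tin upright in the middle of the ring on the scanner's foot plate, turned so that its label squarely faces the scanner's dark window; set it down rather than dropping it. Once you have let go of it, press the button on top of the scanner fully down and release it, leaving the tin standing as it was placed. Leave the other things on the table alone.

Things in the scene. Friction and masses are not known exactly. Their poses are not given: they have to be found in the camera images.
- tin: Tall steel tin to be scanned: upright round cylinder, 54 mm in diameter, 104 mm tall, about 0.25 kg. Origin at the centre of its underside, axes as tin_center. On its black lid a white rib, 34 mm long, 9 mm wide, 4 mm high, runs from the axis outward and 7 mm past the rim, pointing to the label's side: it shows from above which way the label faces.
- tin_center (a point): Centre of the tall labelled tin, on its axis, half-way up (52 mm above its underside). z points up its axis; x points from the axis out through its label. Gripping it across its y axis (54 mm wide) keeps the fingers off the label.
- tin_label (a point): Middle of the tin's label face, 31 mm from the tin's axis along its x, 52 mm above its underside. The label is a flat panel with dark bars, 28 mm wide, from 18 to 74 mm above the underside, standing out on the +x side; elsewhere the tin is smooth.
- ring_center (a point): Centre of the black printed ring (74 mm inside, 82 mm outside diameter) on top of the scanner's foot plate, 6 mm above the table. x points horizontally from the ring straight to the scanner's window, so the tin's x axis must end up along this x axis; z up.
- scanner: Scanner, fixed, in a different place and direction each time. Axes as the ring's; origin under the middle of its aluminium foot plate (210 mm in x, 120 mm in y, 6 mm thick); the ring centre lies at x = -50 mm. The head is a grey block 110 mm wide in y, from its window face at x = +20 mm to its back at +102 mm, its top 90 mm above the table.
- scan_button_top (a point): Top centre of the round grey button, 36 mm in diameter, on top of the scanner head, 115 mm from the ring centre along the ring's x axis and 112 mm above the table when up. It is pressed straight down.
- scan_button (a joint): Button travel in m: 0 up, 0.006 fully down; a spring returns it, 5 N holds it fully down. It counts as pressed beyond 0.004.
- squat_tin: Bystander: plain steel tin without label or rib, 70 mm in diameter, 60 mm tall; it may have changed places with the labelled tin. Origin at the centre of its underside.
- car_body: Bystander: faded white resin slot car body, 140 mm long (x), 58 mm wide, 40 mm tall. Origin at the centre of its underside.
- pad_holder: Bystander: black rubber brush pad holder, 80 x 45 mm, 28 mm tall. Origin at the centre of its underside.
- tyre_gauge: Bystander: flat steel tyre gauge, a bar 140 mm long (x) with two jaws reaching 55 mm to +y, 10 mm tall. Origin under the middle of its bar.
Mind the look-alikes: they are no part of the job. Of the things that look like the scanner, take the one that is nearest to the robot's base at the start.

How it is judged:
By the outcome, as a careful person would: the job done as asked, in the order asked, and still so for the second after the job is handed in, with the robot touching nothing.
It also fails if it takes over 48 s, if anything falls off the work surface, if the arm or the gripper's body presses on something with over 40 N, if the wrist force passes 120 N, or if a joint passes its speed limit or range.

## Working session

There is one attempt and no reset: what is moved stays moved. The work goes in short steps, Python scripts to look and compute and a tool call to move; the robot and the scene stay as the last step left them, time stands still between calls to the robot, and variables do not carry over. Pictures are saved under pics/ and viewed, at most 10 in all, crops included, and the job is handed in when it is done.

Besides the shell and the picture viewer there is one more tool, called after "Request:" as a command line: name --argument value ..., lists and objects as JSON in quotes. arm_command: Moves the arm, as the interface text tells. Its arguments: {"type":"object","properties":{"deltas":{"type":"array"},"jaw":{"type":"number"},"newtons":{"type":"number"}},"required":["deltas"]}

```bash
mkdir -p pics; python3 - <<'E'
from bench import r, grab_frame, look_for, place_of
import cv2
for n in ("top","scene"):
    f=grab_frame(n); cv2.imwrite(f"pics/{n}0.png",f["image"][:,:,::-1])
    for q in ("tin","ring_center","scan_button_top","tin_label","squat_tin"):
        print(n,q,[([round(float(v),3) for v in d["xyz"]],round(d["score"],2)) for d in place_of(f,q)][:4])
s=r.sense();print(s["t"],s["tool_pos"],s["orientation"])
E
```

```text
top tin [([0.519, -0.309, 0.0], 0.92)]
top ring_center [([0.684, 0.374, 0.004], 0.83), ([0.778, 0.098, 0.001], 0.71), ([0.538, 0.122, 0.009], 0.66), ([0.556, 0.241, 0.111], 0.48)]
top scan_button_top [([0.669, 0.49, 0.111], 0.53), ([0.555, 0.237, 0.109], 0.52), ([0.79, 0.212, 0.111], 0.49)]
top tin_label [([0.548, -0.319, 0.05], 0.89)]
top squat_tin [([0.546, -0.146, 0.003], 0.74), ([0.52, -0.307, 0.002], 0.71)]
scene tin [([0.521, -0.312, 0.001], 0.62)]
scene ring_center [([0.545, 0.124, 0.007], 0.69), ([0.68, 0.378, 0.004], 0.66), ([0.784, 0.095, 0.012], 0.59), ([0.519, -0.311, 0.0], 0.39)]
scene scan_button_top [([0.45, 0.451, -0.001], 0.67), ([0.671, 0.49, 0.111], 0.64), ([0.791, 0.21, 0.11], 0.48), ([0.56, 0.236, 0.114], 0.42)]
scene tin_label [([0.549, -0.324, 0.053], 0.98)]
scene squat_tin [([0.555, -0.149, -0.003], 0.66)]
0.6 [ 0.21369255 -0.53378096  0.25029925] [ 9.81927112e-01  1.89259468e-01  2.68752279e-06 -2.97352370e-05]
```

View pics/top0.png

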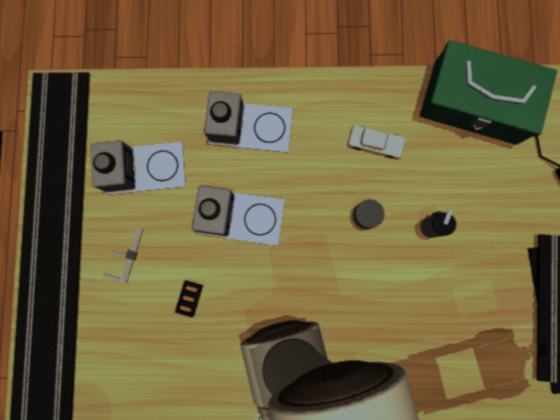

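View pics/scene0.png

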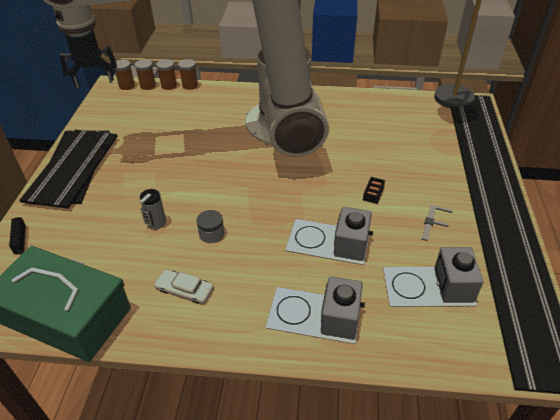

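The top picture shows the labelled tin at (440,224) with its rib pointing up and slightly right, and the squat tin at (369,213). The nearest scanner has its ring at (260,219) and button at (209,209). That gives ring ≈(0.54,0.12) and tin ≈(0.52,-0.31). The scene picture agrees: tin at (152,210), nearest ring at (310,237).

Request:
arm_command --deltas '[0.05, 0.035, 0, -0.15, 0.1, 0.07, 0, -0.3, 0.15, 0.105, 0, -0.45, 0.2, 0.14, 0, -0.6, 0.23, 0.17, 0, -0.73]' --jaw 1

```text
t: 1.23
tool_pos: [0.4455, -0.3621, 0.2502]
orientation: [0.985, -0.175, 0.0, -0.0]
force: [0.9, -0.2, 0.4]
finger_gap: 1.002
grip_force: 0.0
```

```bash
cat > h.py <<'E'
from bench import r, grab_frame, look_for, place_of
import cv2, numpy as np, pickle
from scipy.spatial.transform import Rotation as Ro
def snap(name, cam="wrist"):
    s=r.sense(); f=grab_frame(cam)
    if cam=="wrist":
        T=np.eye(4);T[:3,:3]=Ro.from_quat(s["orientation"]).as_matrix();T[:3,3]=s["tool_pos"]
        C=T@f["T_tool_cam"]
    else:
        C=np.eye(4);C[:3,:3]=f["R"].T;C[:3,3]=-f["R"].T@f["t"]
    f["C"]=C
    cv2.imwrite(f"pics/{name}.png",f["image"][:,:,::-1]); pickle.dump(f,open(f"{name}.pkl","wb"))
    return f
def ray(f,u,v):
    d=f["C"][:3,:3]@np.array([(u-f["cx"])/f["fx"],(v-f["cy"])/f["fy"],1]); return f["C"][:3,3],d
def onz(f,u,v,z):
    o,d=ray(f,u,v); return o+d*(z-o[2])/d[2]
def proj(f,X):
    p=f["C"][:3,:3].T@(np.array(X)-f["C"][:3,3]); return f["fx"]*p[0]/p[2]+f["cx"],f["fy"]*p[1]/p[2]+f["cy"]
def tri(f1,p1,f2,p2):
    o1,d1=ray(f1,*p1);o2,d2=ray(f2,*p2)
    k=np.linalg.lstsq(np.c_[d1,-d2],o2-o1,rcond=None)[0]
    a,b=o1+k[0]*d1,o2+k[1]*d2; return (a+b)/2,np.linalg.norm(a-b)
E
python3 - <<'E'
from h import *
f=snap("w1");print(f["T_tool_cam"].round(3),r.sense()["tool_pos"],r.sense()["t"],proj(f,[.52,-.31,.106]),proj(f,[.52,-.31,0]))
E
```

```text
[[ 0.    -0.946 -0.323  0.084]
 [ 1.     0.001 -0.001  0.001]
 [ 0.001 -0.323  0.946 -0.125]
 [ 0.     0.     0.     1.   ]] [ 0.44782864 -0.35921368  0.25030384] 1.275 (np.float64(182.9037564159692), np.float64(139.98460285074313)) (np.float64(209.25753943317653), np.float64(128.33040207012178))
```

View pics/w1.png

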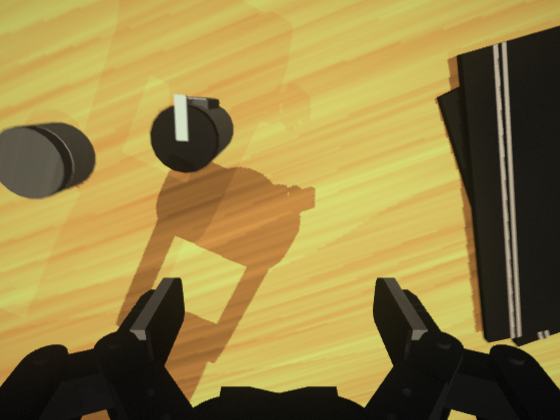

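The wrist picture shows the tin's black lid at about (184,139), with the white rib running up to (180,97). I'll shift sideways for the second view.

Request:
arm_command --deltas '[0.01, 0.05, 0, 0, 0.02, 0.07, 0, 0, 0.02, 0.07, 0, 0]'

```text
t: 1.65
tool_pos: [0.4642, -0.2927, 0.2506]
orientation: [0.985, -0.173, 0.0, 0.0]
force: [0.7, 0.0, 1.2]
finger_gap: 0.999
grip_force: 0.0
```

```bash
cat >> h.py <<'E'
def lid(f,guess,near=0.106):
    u,v=proj(f,[*guess,near]); im=f["image"].astype(int); R=75
    u0,v0=max(int(u)-R,0),max(int(v)-R,0); c=im[v0:v0+2*R,u0:u0+2*R]
    w=((c.min(2)>150)&(c.max(2)-c.min(2)<50)).astype(np.uint8)
    n,L,S,K=cv2.connectedComponentsWithStats(w); i=1+S[1:,4].argmax()
    pts=np.argwhere(L==i)[:,::-1]+[u0,v0]
    return pts
E
python3 - <<'E'
from h import *
f1=pickle.load(open("w1.pkl","rb")); f2=snap("w2"); s=r.sense(); print(s["t"],s["tool_pos"],proj(f2,[.52,-.31,.106]))
for f in (f1,f2):
    p=lid(f,(.52,-.31)); bx=cv2.boxPoints(cv2.minAreaRect(p.astype(np.float32)))
    X=np.array([onz(f,u,v,.108)[:2] for u,v in bx]); print(len(p),bx.round(1).tolist(),X.round(4).tolist(),p.mean(0))
    for q in ("tin_center","tin_label"):
        pass
print([d["xyz"].round(3) if hasattr(d["xyz"],'round') else d["xyz"] for d in place_of(f2,"tin_center")])
u,v=map(int,proj(f2,[.52,-.31,.106])); im=f2["image"][max(v-90,0):v+90,max(u-110,0):u+110,::-1]; print(u,v)
cv2.imwrite("pics/c2.png",cv2.resize(im,None,fx=3,fy=3))
E
```

```text
1.7 [ 0.46382668 -0.29361521  0.25044531] (np.float64(273.552266765458), np.float64(131.6787562100396))
509 [[173.6999969482422, 95.0], [184.89999389648438, 94.5], [187.1999969482422, 139.89999389648438], [176.0, 140.5]] [[0.5527, -0.3185], [0.5501, -0.3266], [0.5189, -0.3138], [0.5215, -0.3053]] [180.40471513 116.89194499]
533 [[266.0, 86.0], [282.0, 86.0], [282.0, 132.0], [266.0, 132.0]] [[0.5535, -0.3163], [0.5494, -0.3275], [0.5177, -0.3162], [0.5219, -0.3045]] [275.17448405 108.72420263]
[]
273 131
```

View pics/c2.png

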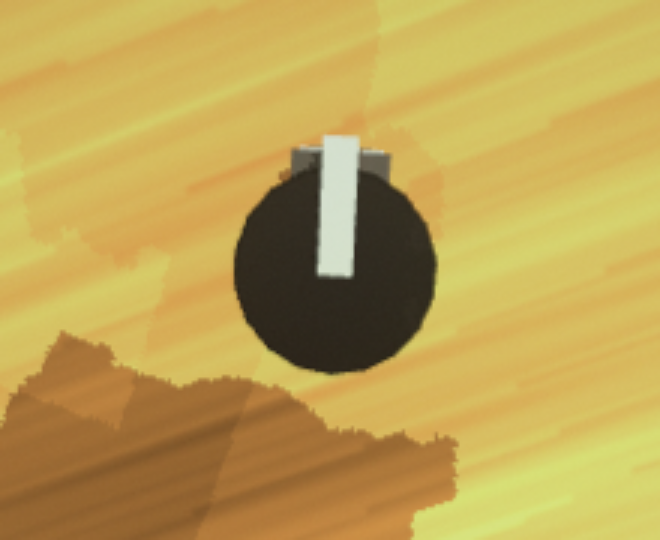

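The crop shows the lid centred at about (335,271) and the rib running from (335,276) to (341,136). In the full picture that is lid (274.7,131.3) and rib tip (276.7,86.3).

```bash
python3 - <<'E'
from h import *
f1,f2=[pickle.load(open(f"w{i}.pkl","rb")) for i in (1,2)]
print(tri(f1,lid(f1,(.52,-.31)).mean(0),f2,lid(f2,(.52,-.31)).mean(0)))
for f,(a,b) in ((f2,((274.7,133),(276.7,86.3))),(f1,((181.6,140.2),(179.3,94.8)))):
    A,B=onz(f,*a,.108),onz(f,*b,.108);d=B-A; print(A,B,np.linalg.norm(d),np.degrees(np.arctan2(d[1],d[0])))
for p in lid(f2,(.52,-.31)),: 
    pr=np.array([onz(f2,*q,.108)[:2] for q in p]); w=cv2.fitLine(pr.astype(np.float32),cv2.DIST_L2,0,.01,.01).ravel();print(np.degrees(np.arctan2(w[1],w[0])),pr.mean(0))
print(onz(f2,274.7,131.3,.104))
# ring in top image
t=snap("top1","top"); s=r.sense();R=Ro.from_quat(s["orientation"]).as_matrix();print(s["tool_pos"],np.degrees(np.arctan2(R[1,1],R[0,1])))
E
```

```text
(array([ 0.53615125, -0.31728888,  0.11151031]), np.float64(0.00047538240430264664))
[ 0.51891411 -0.31058905  0.108     ] [ 0.55052998 -0.32373229  0.108     ] 0.034238983737731196 -22.573467063458313
[ 0.52022951 -0.30957726  0.108     ] [ 0.55137034 -0.32253372  0.108     ] 0.033728643038592285 -22.590255896056807
-22.254679 [ 0.53572354 -0.3171108 ]
[ 0.51979994 -0.31086383  0.104     ]
[ 0.46344102 -0.29445691  0.25022519] -110.0268455145174
```

Request:
arm_command --deltas '[0.04, -0.012, 0, -0.043, 0.0556, -0.0167, 0, -0.043, 0.0556, -0.0167, -0.05, -0.043, 0.0556, -0.0167, -0.1, -0.043, 0.0556, -0.0167, -0.15, -0.043]'

```text
t: 2.42
tool_pos: [0.5187, -0.3115, 0.0986]
orientation: [0.981, -0.195, 0.0, 0.0]
force: [0.9, -0.7, -0.9]
finger_gap: 0.996
grip_force: 0.0
```

Request:
arm_command --deltas '[0, 0, -0.03, 0, 0, 0, -0.03, 0]'

```text
t: 2.68
tool_pos: [0.5179, -0.3107, 0.0681]
orientation: [0.981, -0.195, -0.002, -0.001]
force: [-0.3, 0.1, 0.5]
finger_gap: 0.998
grip_force: 0.0
```

Request:
arm_command --deltas '[0, 0, 0, 0, 0, 0, 0, 0, 0, 0, 0, 0, 0, 0, 0, 0]' --jaw 0 --newtons 60

```text
t: 3.18
tool_pos: [0.5199, -0.3111, 0.0722]
orientation: [0.981, -0.195, 0.001, 0.001]
force: [-1.1, 0.3, 6.3]
finger_gap: 0.618
grip_force: 61.8
```

Request:
arm_command --deltas '[0, 0, 0.04, 0, 0, 0, 0.08, 0, 0, 0.0, 0.12, 0.15, 0, 0.05, 0.12, 0.33, 0, 0.1, 0.12, 0.5]'

```text
t: 3.8
tool_pos: [0.5192, -0.2097, 0.1916]
orientation: [0.998, 0.056, 0.001, 0.0]
force: [-1.1, 0.8, -2.4]
finger_gap: 0.62
grip_force: 63.9
```

Request:
arm_command --deltas '[0, 0.05, 0, 0.18, 0, 0.1, 0, 0.36, 0, 0.15, 0, 0.54, 0, 0.2, 0, 0.72, 0, 0.22, 0, 0.9]'

```text
t: 4.42
tool_pos: [0.5191, 0.0118, 0.1915]
orientation: [0.874, 0.486, 0.001, 0.0]
force: [1.2, 0.1, -2.4]
finger_gap: 0.622
grip_force: 63.9
```

Request:
arm_command --deltas '[0, 0, 0, 0.18, 0, 0, 0, 0.36, 0, 0, 0, 0.4, 0, 0, 0, 0.4]'

```text
t: 4.92
tool_pos: [0.5194, 0.0095, 0.1912]
orientation: [0.762, 0.647, 0.0, 0.0]
force: [-0.0, -0.1, -2.4]
finger_gap: 0.622
grip_force: 63.9
```

```bash
python3 - <<'E'
from h import *
f=snap("w3"); s=r.sense();print(s["t"],s["tool_pos"]);t=snap("top2","top")
for X in ([.54,.122,.006],[.556,.238,.112]): print(proj(f,X),proj(t,X))
cv2.imwrite("pics/v3.png",np.vstack([f["image"][:,:,::-1][:, :],cv2.resize(t["image"][170:260,170:310,::-1],(560,360))])[:780]) 
a=cv2.resize(t["image"][170:260,180:300,::-1],(480,360)); b=cv2.resize(f["image"][:,:,::-1],(480,360)) 
cv2.imwrite("pics/v3.png",a)
E
```

```text
4.975 [0.51935818 0.00948489 0.19098032]
(np.float64(280.20366197430803), np.float64(57.41410025880637)) (np.float64(260.40274431713004), np.float64(219.4219083100596))
(np.float64(275.576738461426), np.float64(-266.7603207818137)) (np.float64(207.64781450794385), np.float64(208.45837678620762))
```

View pics/w3.png

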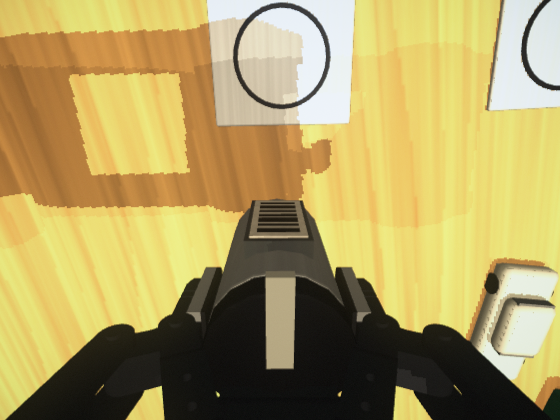

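The wrist picture shows the tin held squarely, with its rib pointing up the image towards the scanner. The ring is at about (281,55) and the plate's near edge runs from (217,125) to (349,124). I'll go higher and further back for a second view that takes in more of the plate.

Request:
arm_command --deltas '[0, -0.03, 0.04, 0, 0, -0.05, 0.09, 0, 0, -0.06, 0.14, 0, 0, -0.06, 0.14, 0, 0, -0.06, 0.14, 0]'

```text
t: 5.65
tool_pos: [0.5191, -0.0504, 0.3294]
orientation: [0.763, 0.647, -0.0, -0.0]
force: [-0.3, -0.4, -3.1]
finger_gap: 0.618
grip_force: 64.2
```

```bash
python3 - <<'E'
from h import *
f3=pickle.load(open("w3.pkl","rb")); f=snap("w4"); s=r.sense(); print(s["t"],s["tool_pos"]); t=pickle.load(open("top2.pkl","rb"))
def ring(f,g=(.541,.123)):
    u,v=proj(f,[*g,.006]); e=np.hypot(*np.subtract(proj(f,[g[0]+.037,g[1],.006]),(u,v)))
    gr=cv2.cvtColor(f["image"],cv2.COLOR_RGB2GRAY); bl=cv2.adaptiveThreshold(gr,255,cv2.ADAPTIVE_THRESH_MEAN_C,cv2.THRESH_BINARY_INV,31,25)
    yy,xx=np.nonzero(bl); P=np.array([onz(f,a,b,.006)[:2] for a,b in zip(xx,yy) if np.hypot(a-u,b-v)<1.6*e])
    c=np.array(g)
    for k in range(8):
        d=np.linalg.norm(P-c,axis=1); Q=P[(abs(d-.039)<(.012 if k<3 else .006))]
        A=np.c_[2*Q,np.ones(len(Q))]; x=np.linalg.lstsq(A,(Q**2).sum(1),rcond=None)[0]; c=x[:2]
    return c,np.sqrt(x[2]+c@c),len(Q)
C=[]
for n,g in (("w3",f3),("w4",f),("top",t)):
    c=ring(g); print(n,c); C.append(proj(g,[*c[0],.006]))
print("tri",tri(f3,C[0],f,C[1]),tri(f,C[1],t,C[2]))
for q in ([.556,.238,.112],):print(proj(f,q))
E
```

```text
5.7 [ 0.51897987 -0.05024048  0.32895969]
w3 (array([0.54094954, 0.12166292]), np.float64(0.03917984638879139), 1582)
w4 (array([0.54107541, 0.12195557]), np.float64(0.039089969247946485), 567)
top (array([0.53805981, 0.113805  ]), np.float64(0.04072312773936098), 111)
tri (array([0.54094945, 0.12139896, 0.00870663]), np.float64(0.0001482215445993385)) (array([0.53759589, 0.11326165, 0.04188605]), np.float64(0.006204244374547928))
(np.float64(264.54031183870944), np.float64(-189.46851778104207))
```

View pics/w4.png

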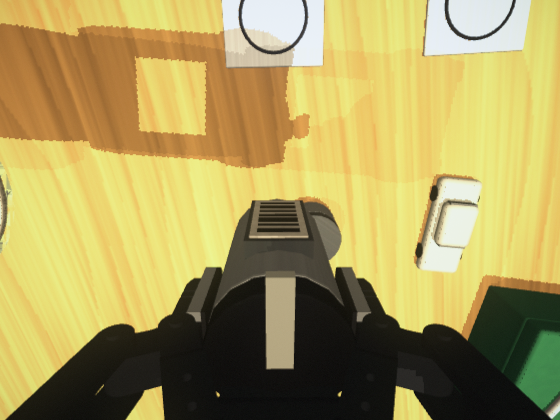

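The second view shows the ring at about (273,15) on the same plate, with near-edge corners at (227,67) and (323,65). The tin and rib are unchanged in the hand. Next I'll get the plate direction from its edges, and the tin's pose in the hand from its rib.

```bash
python3 - <<'E'
from h import *
f=pickle.load(open("w3.pkl","rb"))
b=cv2.GaussianBlur(f["image"],(0,0),1)[:,:,2].astype(float)  # blue: plate vs wood
def edge(p,q,n=60,h=8):
    p,q=np.array(p,float),np.array(q,float);d=(q-p)/np.linalg.norm(q-p);N=np.array([-d[1],d[0]]);o=np.arange(-h,h+.1,.5);P=[]
    for k in np.linspace(.06,.94,n):
        L=[(p+k*(q-p))+N*x for x in o]; v=cv2.remap(b.astype(np.float32),np.float32([[l[0] for l in L]]),np.float32([[l[1] for l in L]]),1).ravel()
        g=abs(np.gradient(v)); P.append(onz(f,*L[g.argmax()],.006)[:2])
    w=cv2.fitLine(np.float32(P),cv2.DIST_HUBER,0,.0005,.001).ravel(); P=np.array(P)
    res=(P-w[2:])@np.array([-w[1],w[0]]); return np.degrees(np.arctan2(w[1],w[0]))%180,np.median(abs(res)),w[2:]
near=edge((217,125),(349,124)); l=edge((217,125),(208,2)); rr=edge((349,124),(354,2))
print("near-90",near,"left",l,"right",rr)
for nm,e in (("l",l),("r",rr)):
    a=np.radians(e[0]); print(nm,"dist ring to side", (np.array([.541,.1217])-e[2])@np.array([-np.sin(a),np.cos(a)]))
a=np.radians(near[0]);print("ring to near",(np.array([.541,.1217])-near[2])@np.array([-np.sin(a),np.cos(a)]))
print("button rough", np.degrees(np.arctan2(.237-.1217,.5575-.541)))
im=f["image"].astype(int); m=((im.min(2)>140)&(im.max(2)-im.min(2)<60)); 
P=np.argwhere(m[276:368,255:305])[:,::-1]+[255,276]; print(len(P))
z=.191-.0705+.108
X=np.array([onz(f,*q,z)[:2] for q in P]); c,(w,h),ang=cv2.minAreaRect(np.float32(X)*1000); 
ln=cv2.fitLine(np.float32(X),cv2.DIST_L2,0,.01,.01).ravel(); d=ln[:2]*np.sign(ln[1]); k=(X-X.mean(0))@d
print("rib ang",np.degrees(np.arctan2(d[1],d[0])),"len/w",w,h,"base",X.mean(0)+d*k.min())
q=Ro.from_quat(r.sense()["orientation"]).as_matrix();print("tool x ang",np.degrees(np.arctan2(q[1,0],q[0,0])))
E
```

```text
near-90 (np.float32(171.57535), np.float64(0.00013272054455736466), array([0.53243744, 0.06761507], dtype=float32)) left (np.float32(81.78469), np.float64(0.00014661073312836125), array([0.48380148, 0.14232321], dtype=float32)) right (np.float32(82.074455), np.float64(5.180954951164675e-05), array([0.59831053, 0.10189816], dtype=float32))
l dist ring to side -0.05955847100490025
r dist ring to side 0.05949350515438256
ring to near -0.054755810854101805
button rough 81.85598414939264
0Traceback (most recent call last):
  File "<stdin>", line 20, in <module>
cv2.error: OpenCV(4.12.0) /io/opencv/modules/imgproc/src/convhull.cpp:143: error: (-215:Assertion failed) total >= 0 && (depth == CV_32F || depth == CV_32S) in function 'convexHull'
```

```bash
python3 - <<'E'
from h import *
f=pickle.load(open("w3.pkl","rb")); g=cv2.cvtColor(f["image"],cv2.COLOR_RGB2GRAY)
m=(g[285:362,250:310]>110); 
P=[(250+np.flatnonzero(x).mean(),285+i) for i,x in enumerate(m)]
A,B=[onz(f,*np.array(p),.2285) for p in ((P[-1][0],369),(P[0][0],277))]
print(P[0],P[-1],A,B,np.linalg.norm(B-A),np.degrees(np.arctan2(*(B-A)[[1,0]])),"tcp .5194 .0095", f["C"][:3,3])
E
```

```text
(np.float64(280.5), 285) (np.float64(280.0), 361) [0.51951272 0.00720845 0.2285    ] [0.52516669 0.04101397 0.2285    ] 0.03427507369406152 80.50517105380669 tcp .5194 .0095 [0.53247743 0.09075074 0.31587936]
```

Request:
arm_command --deltas '[0.006, 0.05, -0.03, 0.022, 0.012, 0.1, -0.06, 0.022, 0.018, 0.15, -0.09, 0.022, 0.0219, 0.1734, -0.13, 0.022, 0.0219, 0.1734, -0.18, 0.022]'

```text
t: 6.32
tool_pos: [0.5405, 0.125, 0.148]
orientation: [0.754, 0.657, -0.0, -0.0]
force: [0.5, -0.6, -1.9]
finger_gap: 0.618
grip_force: 64.2
```

Request:
arm_command --deltas '[0, 0, -0.03, 0, 0, 0, -0.055, 0, 0, 0, -0.065, 0, 0, 0, -0.065, 0]'

```text
t: 6.82
tool_pos: [0.5407, 0.123, 0.0847]
orientation: [0.755, 0.656, -0.001, -0.0]
force: [0.1, -0.1, -2.2]
finger_gap: 0.617
grip_force: 64.2
```

Request:
arm_command --deltas '[0, 0, -0.002, 0, 0, 0, -0.004, 0, 0, 0, -0.006, 0, 0, 0, -0.006, 0]'

```text
t: 7.32
tool_pos: [0.5411, 0.1229, 0.0793]
orientation: [0.755, 0.656, -0.0, -0.0]
force: [-0.1, -0.2, -2.1]
finger_gap: 0.621
grip_force: 64.2
```

Not in contact yet, since the force is still the tin's weight. I'll lower gently.

Request:
arm_command --deltas '[0, 0, -0.001, 0, 0, 0, -0.002, 0, 0, 0, -0.002, 0]'

```text
t: 7.7
tool_pos: [0.5413, 0.123, 0.0782]
orientation: [0.755, 0.656, 0.0, 0.0]
force: [-5.9, 0.3, 12.1]
finger_gap: 0.62
grip_force: 65.5
```

```bash
python3 - <<'E'
from h import *
s=r.sense();print(s["force"],s["tool_pos"])
f=snap("w5");print([proj(f,[.541+.039*np.cos(a),.1217+.039*np.sin(a),.006]) for a in (0,1.57,3.14)])
E
```

```text
[-5.86417496  0.31127902 12.09853698] [0.54129948 0.12295443 0.07821264]
[(np.float64(338.92264783505163), np.float64(227.90541430031834)), (np.float64(268.85065999882), np.float64(176.5922563393796)), (np.float64(217.87316715093993), np.float64(243.7159808976498))]
```

Request:
arm_command --deltas '[0, 0, 0.0007, 0, 0, 0, 0.0007, 0]'

```text
t: 8.0
tool_pos: [0.5413, 0.1229, 0.0782]
orientation: [0.755, 0.656, 0.0, 0.0]
force: [-3.1, -1.0, 5.0]
finger_gap: 0.619
grip_force: 64.5
```

Request:
arm_command --deltas '[0, 0, 0, 0, 0, 0, 0, 0, 0, 0, 0, 0, 0, 0, 0, 0, 0, 0, 0, 0]' --jaw 1

```text
t: 8.62
tool_pos: [0.5412, 0.1229, 0.078]
orientation: [0.755, 0.656, -0.0, -0.0]
force: [0.3, -0.9, 0.2]
finger_gap: 1.002
grip_force: 0.0
```

Request:
arm_command --deltas '[0, 0, 0.02, 0, 0, 0, 0.06, 0, 0, 0, 0.11, 0, 0, 0, 0.16, 0, 0, 0, 0.16, 0]'

```text
t: 9.25
tool_pos: [0.5423, 0.123, 0.242]
orientation: [0.755, 0.656, 0.003, 0.002]
force: [0.8, 0.3, -0.4]
finger_gap: 1.0
grip_force: 0.0
```

Request:
arm_command --deltas '[-0.007, -0.05, 0, 0, -0.012, -0.08, 0, 0, -0.012, -0.08, 0, 0, -0.012, -0.08, 0, 0]'

```text
t: 9.75
tool_pos: [0.5291, 0.0432, 0.2375]
orientation: [0.755, 0.655, -0.0, -0.0]
force: [0.1, 0.3, -0.4]
finger_gap: 0.997
grip_force: 0.0
```

```bash
python3 - <<'E'
from h import *
s=r.sense();print(s["t"],s["tool_pos"],s["finger_gap"])
f=snap("w6"); p=lid(f,(.541,.1217)); z=.114
for X in ([.541,.1217,.114],[.541,.1217,.006],[.5574,.2359,.112]): print(np.round(proj(f,X),1))
bx=cv2.boxPoints(cv2.minAreaRect(np.float32(p)));print(bx.round(1).tolist(),[onz(f,*q,z)[:2].round(4).tolist() for q in bx])
for q in ("scan_button_top","tin_center","tin_label"): print(q,[(np.round(d["xyz"],3).tolist(),round(d["score"],2)) for d in place_of(f,q)][:3])
E
```

```text
9.75 [0.5291381  0.0432048  0.23751709] 0.9973474843621297
[279.2 101.9]
[278.9 100.6]
[ 279.7 -100.8]
[[266.0, 26.0], [342.0, 26.0], [342.0, 154.0], [266.0, 154.0]] [[0.539, 0.17], [0.5886, 0.163], [0.5819, 0.0788], [0.5262, 0.0867]]
scan_button_top []
tin_center []
tin_label [([0.546, 0.155, 0.059], 0.74)]
```

View pics/w6.png

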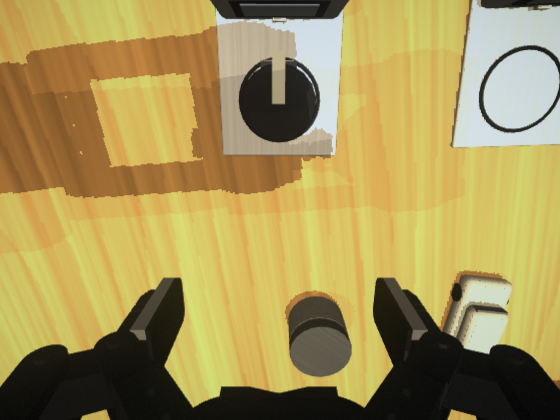

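The picture shows the tin standing inside the ring, its lid centred at about (279,101) against the predicted (279,102). The rib points straight at the window, at the top edge near (280,12). Next I'll close the jaws and go over the button.

Request:
arm_command --deltas '[0.007, 0.05, 0, 0, 0.015, 0.1, 0, 0, 0.022, 0.15, 0, 0, 0.028, 0.1924, 0, 0, 0.028, 0.1924, 0, 0]' --jaw 0 --newtons 20

```text
t: 10.58
tool_pos: [0.5569, 0.2384, 0.2373]
orientation: [0.754, 0.657, -0.0, -0.0]
force: [0.7, -1.6, 0.2]
finger_gap: -0.001
grip_force: 0.0
```

```bash
python3 - <<'E'
from h import *
s=r.sense();f=snap("w7");t=snap("sc2","scene");print(s["tool_pos"],s["finger_gap"])
for g,n in ((f,"w"),(t,"s")): print(n,[(np.round(d["xyz"],3).tolist(),round(d["score"],2)) for d in place_of(g,"scan_button_top")])
cv2.imwrite("pics/v7.png",np.hstack([cv2.resize(f["image"],(400,300)),cv2.resize(t["image"][150:300,240:440],(400,300))])[:,:,::-1])
E
```

```text
[0.55687561 0.23838366 0.23733183] -0.0006221129851528003
w [([0.554, 0.238, 0.118], 0.68)]
s [([0.67, 0.492, 0.112], 0.6), ([0.557, 0.238, 0.111], 0.5), ([0.79, 0.213, 0.108], 0.49)]
```

View pics/v7.png

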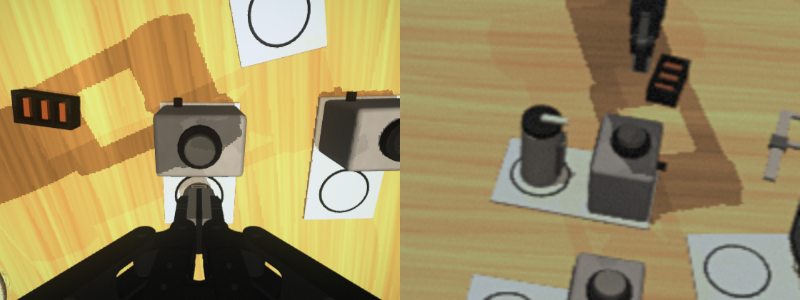

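The left panel shows the button at about (200,147) just ahead of the closed fingertips. The scene crop on the right shows the tin standing in the ring with its rib towards the head. The button fix (0.557,0.237,0.112) agrees with my target, so I'll press.

Request:
arm_command --deltas '[0, 0, -0.04, 0, 0, 0, -0.08, 0, 0, 0, -0.098, 0, 0, 0, -0.098, 0]'

```text
t: 11.28
tool_pos: [0.5571, 0.2348, 0.1397]
orientation: [0.755, 0.655, -0.001, -0.0]
force: [0.5, 0.4, 0.8]
finger_gap: -0.001
grip_force: 0.0
```

Request:
arm_command --deltas '[0, 0, -0.004, 0, 0, 0, -0.008, 0, 0, 0, -0.011, 0, 0, 0, -0.013, 0, 0, 0, -0.013, 0]'

```text
t: 11.9
tool_pos: [0.5574, 0.2354, 0.1272]
orientation: [0.755, 0.656, 0.0, 0.0]
force: [2.1, -0.2, 3.2]
finger_gap: 0.004
grip_force: 1.8
```

Request:
arm_command --deltas '[0, 0, -0.001, 0, 0, 0, -0.002, 0, 0, 0, -0.003, 0, 0, 0, -0.003, 0]'

```text
t: 12.4
tool_pos: [0.5575, 0.2354, 0.1249]
orientation: [0.755, 0.656, 0.001, 0.0]
force: [-0.9, -0.5, 13.6]
finger_gap: 0.003
grip_force: 6.7
```

The button is bottomed: 13.6 N, and the height matches full travel. I'll release it by going straight up, then check.

Request:
arm_command --deltas '[0, 0, 0.02, 0, 0, 0, 0.07, 0, 0, 0, 0.12, 0, 0, 0, 0.16, 0, 0, 0, 0.16, 0]'

```text
t: 13.02
tool_pos: [0.5577, 0.2355, 0.2868]
orientation: [0.755, 0.656, 0.002, 0.001]
force: [0.1, 1.3, -0.6]
finger_gap: -0.0
grip_force: 0.0
```

Request:
arm_command --deltas '[-0.01, -0.06, 0, 0, -0.02, -0.12, 0, 0, -0.03, -0.18, 0, 0, -0.03, -0.2, 0, 0, -0.03, -0.2, 0, 0]'

```text
t: 13.65
tool_pos: [0.5268, 0.0341, 0.2829]
orientation: [0.756, 0.655, -0.001, -0.001]
force: [0.0, 0.1, -0.1]
finger_gap: -0.001
grip_force: 0.0
```

```bash
python3 - <<'E'
from h import *
s=r.sense();f=snap("w8");print(s["t"],s["tool_pos"],s["force"],proj(f,[.541,.1217,.11]),proj(f,[.541,.1217,.006]))
t=snap("sc3","scene")
cv2.imwrite("pics/v8.png",np.hstack([cv2.resize(f["image"],(400,300)),cv2.resize(t["image"][150:300,240:440],(400,300))])[:,:,::-1])
E
```

```text
13.65 [0.52677062 0.0341403  0.28292046] [ 0.03883626  0.09322225 -0.09336966] (np.float64(280.3482373174048), np.float64(89.34913292057853)) (np.float64(279.8692547885029), np.float64(91.44337561753049))
```

View pics/v8.png

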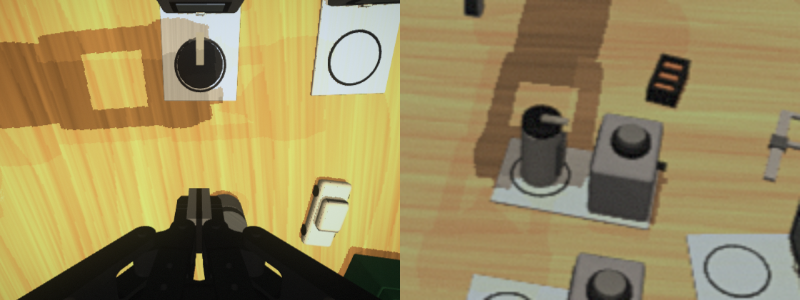

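The tin still stands centred at (200,64), where the prediction was (200,64). Its rib points at the window, the button is back up and the arm is clear.

```bash
python3 -c "
from bench import r
print(r.finish_job())"
```

```text
the job is handed in; nothing more can be done
None
```

The tin stands upright in the middle of the nearest scanner's ring with its label facing the window. I then pressed the button fully down and released it, and handed the job in at about 14 s with the arm clear and the other things untouched; the hand-in returned no verdict.

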